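# Load a label roll on the unwinder and press its snap cap home

## Task

Take the white label roll from the front of the bench and put it over the upright spindle of the unwinder so that it lies flat on the round platter. Then push the black retaining cap down over the stud on top of the spindle until it clicks past the spring balls and sits fully home on the spindle's shoulder. Finish while you still hold the cap's knob between the fingers and keep pressing it down firmly, without letting go; leave the carton, the stapler and the tape measure where they are.

Things in the scene. Friction and masses are not known exactly. Their poses are not given: they have to be found in the camera images.
- unwinder: label unwinder, screwed to the bench, cannot move: grey base plate, top 8 mm above the bench, with a black round platter 92 mm across (top 14 mm above the bench) and an upright aluminium spindle 22.4 mm across in its middle. Origin on the spindle's axis at bench height, z up; the plate reaches 52 mm to +x and -x, 55 mm to -y and 110 mm to +y
- guide_roller (a point): top of the unwinder's low guide roller, 18 mm across, 47 mm above the bench, 95 mm from the spindle's axis: not part of the job
- platter (a point): middle of the platter's top face, on the spindle's axis, 14 mm above the bench: where the underside of the loaded roll lies
- shoulder (a point): the flat shoulder that tops the spindle, on its axis, 66 mm above the bench, z up. The cap's underside rests on it when fully home; the loaded roll's top is 2 mm below it
- stud_tip (a point): top of the stud that rises 20 mm from the shoulder: 15 mm across, its last 6 mm a cone narrowing to 8 mm. Three spring-loaded steel balls stick out of its side, centred 9 mm above the shoulder, to 21.4 mm across
- roll: white label roll standing on its end, 60 mm outside diameter, 50 mm high, about 0.11 kg, with a cardboard core whose through hole is 26 mm across. Origin: centre of its underside; z along its axis, up
- cap: black plastic retaining cap, 40 mm tall, about 0.05 kg, standing on its flange (48 mm across, 5 mm thick); above that a round ribbed knob 33 mm across up to the flat top. Hollow below: mouth 17.4 mm across through the lowest 4 mm, then a chamber 24 mm across up to 22 mm. Origin: centre of its underside; z along its axis, up
- cap_top (a point): centre of the cap's flat top, 40 mm above its underside. Behaviour: pressed over the stud, the mouth meets the spring balls with the underside some 13 mm above the shoulder; the push must rise to about 10 N, falls away over the next few mm, the balls then snap out above the mouth's rim and draw the cap down, and the push rises again as it meets the shoulder
- label_box: bystander: white carton 62 x 100 x 35 mm. Origin: centre of its underside
- stapler: bystander: desk stapler 36 x 137 x 40 mm. Origin: centre of its underside
- measure: bystander: pocket tape measure 35 x 89 x 62 mm. Origin: centre of its underside

How it is judged (in metres and radians):
On the way, in this order (a step that is already met when the one before it is completed fails the run):
1. the roll lies flat on the platter round the spindle, before the cap is on (horizontal distance between roll and platter below 0.005 m and z of roll in the frame of platter below 0.003 m and angle between the z axis of roll and the z axis of unwinder, either way round below 0.06 rad and distance between cap and shoulder above 0.03 m), for 0.2 s.
2. the cap has clicked over the spring balls and sits home on the shoulder (horizontal distance between cap and shoulder below 0.004 m and z of cap in the frame of shoulder below 0.002 m and angle between cap's own z axis and vertical below 0.08 rad), for 0.2 s.
At the end, for the whole second after the job is handed in: the roll lies flat on the platter round the spindle (5 mm off axis, 3 mm high at most); the cap is home, underside within 2 mm of the shoulder, 4 mm off axis at most, upright; the fingers hold the cap (TCP no more than 54 mm above its underside) and it presses on the spindle with over 4 N throughout (all of step 2 and horizontal distance between roll and platter below 0.005 m and z of roll in the frame of platter below 0.003 m and angle between the z axis of roll and the z axis of unwinder, either way round below 0.06 rad and contact force between the fingers and cap above 2 N and contact force between cap and unwinder above 4 N and z of the grasp point in the frame of cap below 0.054 m); the arm keeps its last pose, push and grip.
It fails at once if a bystander was pushed more than 30 mm (distance of any of label_box, stapler, measure from where it was at the start of the episode above 0.03 m).
It also fails if it takes over 72 s, if anything falls off the work surface, if the arm or the gripper's body presses on something with over 40 N, if the wrist force passes 120 N, or if a joint passes its speed limit or range.

## Robot

A 6-joint arm with a two-finger parallel gripper is mounted at the origin on a cart in front of the work surface, level with it; the furniture and walls round the work are solid. World frame = base frame: x ahead of the robot, y to its left, z up, the work surface at z = 0. Lengths are in m, angles in degrees, forces in N, time in s.
With the tool pointing down it reaches from about 0.35 to 0.875 m from the base axis. Payload 4.2 kg.
Tool frame: the origin (TCP) lies between the finger pads, 19 mm behind the fingertips; this is the grasp point; z points along the fingers, y is the line along which they close (so a half turn about z gives the same grasp; the last joint's range is limited). The gripper opens to 87 mm and grips with 3 to 60 N. Pads are 19 mm wide; open, the fingers measure 117 mm over their backs; the gripper's body (75 mm by 190 mm) begins 51 mm behind the grasp point.
Start: joints at [-57.376, 22.042, 0.453, 0, -68.411, -14.817], TCP at [0.191, -0.595, 0.241] pointing down, gripper open.
Joint ranges: [-179.83, 179.83], [-69.29, 118.12], [-61.27, 80.66], [-181.25, 117.63], [-171.15, -9.14], [-177.46, 177.46]. Speed limits (degrees/s): [159.86, 159.86, 180, 180, 180, 180].

## Interface

Orientations are given as a 3x3 rotation matrix whose columns are the frame's x, y, z axes.
In Python, from station import r, cams gives the robot as it stands (r), with the cameras (cams).
- The arm moves only by the tool steer_hand, called after "Call:" by a JSON object that holds its "name" and its "arguments", one argument or row to a line. Schema: {"type":"object","properties":{"motion":{"type":"object","properties":{"jaw":{"type":"array","items":{"type":"number"},"minItems":1,"maxItems":8},"x":{"type":"array","items":{"type":"number"},"minItems":1,"maxItems":8},"y":{"type":"array","items":{"type":"number"},"minItems":1,"maxItems":8},"z":{"type":"array","items":{"type":"number"},"minItems":1,"maxItems":8},"ax":{"type":"array","items":{"type":"number"},"minItems":1,"maxItems":8},"ay":{"type":"array","items":{"type":"number"},"minItems":1,"maxItems":8},"az":{"type":"array","items":{"type":"number"},"minItems":1,"maxItems":8}},"additionalProperties":false,"required":["jaw","x","y","z","ax","ay","az"]},"only":{"type":"string"},"quiet":{"type":"boolean"},"lines":{"type":"string"}},"required":["motion"],"additionalProperties":false}. motion is an object with one list for each field, all of the same length, 1 to 8, a row being the entries at one place: jaw (the opening from 0.0 (shut) to 1.0 (fully open)), x, y, z (the shift in shares of 0.6 m (1.0 is 0.6 m)), ax, ay, az (a rotation vector in a scale on which 1.0 is 120 degrees); each row is the pose to reach, as a shift and turn from the pose commanded when the call began, along the tool's axes at that moment; what a row does not reach only later rows make up. A row lasts 1/10 s, in which the tool goes at most 0.05 m and 8.59 degrees, less where a joint would pass 70% of its speed; a pose out of reach is approached as far as the arm can. The fingers move at their own pace and stop on an object; the grip force is fixed at half the most. Time passes only in rows, so rows that do not move let the fingers close. The tool returns the time, the measured TCP pose, the force, the opening and the grip force at its end. only (a regular expression) keeps the lines of the reply that match it, lines (a string "A,B") keeps lines A to B, and quiet returns only ok. Input that does not fit is refused with a message, and nothing moves.
- r.sense(): the state, without advancing time (a new reading comes with each control period).
- cams.capture(name): name is "scene" or "top" or "wrist"; returns a dict with "pixels" (400x640x3 uint8, red, green, blue), "z_map" (400x640 float32, m along the optical axis (not along the pixel's ray), 0 where there is no reading), "K" (3x3 intrinsics, pixels), "world_from_camera" (4x4, takes a point from camera to world coordinates). Camera axes: x right, y up, looking along -z (the intrinsics and any distortion apply to the point x, -y, -z); pixel columns grow to the right and rows downward; lengths in m; the calibration is good to about 2 mm. A picture is of the moment at which its call begins.
- r.finish_job(): hands the job in; it is judged then, once.
The state is a dict: "time_s": time; "joints": joint angles; "joint_velocities": joint speeds; "effort": joint torques, N m; "tcp_pos": TCP position; "ee_rot": TCP orientation; "wrist_force": force on the tool from outside, world axes, zero at the start; "moment": the same for the moment, N m; "gripper_width": opening from 0.0 (shut) to 1.0 (fully open); "gripper_force": force on a finger pad.
Only numpy, scipy, OpenCV 4.12 (cv2) and the standard library are available. Lean on these libraries where they do the work, as an engineer would, in place of code of your own. Each camera call takes 0.05 s, during which the arm holds its last target. There are 200 camera calls.

## Working session

There is one attempt and no reset: what is moved stays moved. The work goes in short steps, Python scripts to look and compute and a tool call to move; the robot and the scene stay as the last step left them, time stands still between calls to the robot, and variables do not carry over. Pictures are saved under pics/ and viewed, at most 10 in all, crops included, and the job is handed in when it is done.

```bash
ls; mkdir -p pics; python3 - <<'E'
from station import r, cams
import cv2,numpy as np
s=r.sense();print({k:np.round(v,3).tolist() for k,v in s.items()})
for n in("scene","top"):
    c=cams.capture(n);cv2.imwrite(f"pics/{n}0.png",c["pixels"][...,::-1]);np.savez(f"{n}0.npz",**c);print(n,c["K"].tolist(),np.round(c["world_from_camera"],3).tolist(),(c["z_map"]>0).mean())
E
```

```text
pics
station.py
{'time_s': 0.0, 'joints': [-57.376, 22.092, 0.38, -0.029, -68.412, -14.817], 'joint_velocities': [0.069, 0.077, 0.028, 0.004, 0.015, 0.005], 'effort': [-0.001, -39.067, 18.741, 4.22, 0.011, -0.0], 'tcp_pos': [0.191, -0.595, 0.24], 'ee_rot': [[-0.952, -0.306, -0.001], [-0.306, 0.952, 0.002], [0.0, 0.002, -1.0]], 'wrist_force': [0.25, 0.83, -0.559], 'moment': [-0.03, -0.013, -0.002], 'gripper_force': 0.0, 'gripper_width': 1.0}
scene [[495.25600549743496, 0.0, 315.97087780995565], [0.0, 495.25600549743496, 206.65946948516148], [0.0, 0.0, 1.0]] [[-0.629, 0.339, -0.7, -0.506], [-0.777, -0.289, 0.559, 0.934], [-0.013, 0.895, 0.445, 0.792], [0.0, 0.0, 0.0, 1.0]] 0.99612109375
top [[361.7947435788887, 0.0, 317.8804709426693], [0.0, 361.7947435788887, 196.613320011959], [0.0, 0.0, 1.0]] [[0.136, 0.967, -0.217, 0.345], [-0.991, 0.132, -0.03, 0.023], [-0.0, 0.219, 0.976, 1.083], [0.0, 0.0, 0.0, 1.0]] 0.99601953125
```

View pics/top0.png

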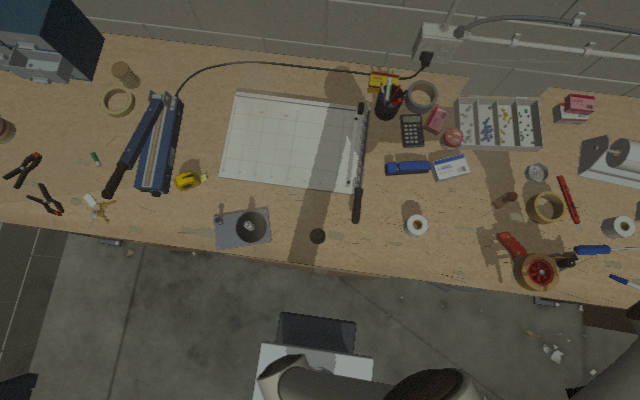

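View pics/scene0.png

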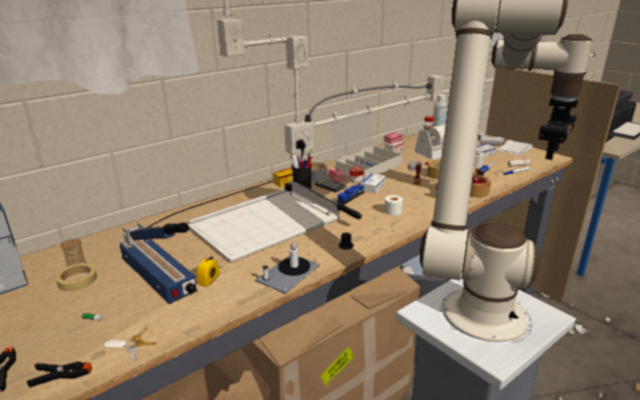

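Top view: roll at (417,225), cap at (318,236), spindle at (250,226), guide roller at (219,217), and stapler, carton and tape measure well behind them. The scene view agrees (roll at (394,204), cap at (346,241), spindle at (294,255)). Next I'll measure positions from the depth and by casting rays.

```bash
cat > h.py <<'E'
import numpy as np,cv2
def cloud(c):
    K=c["K"];T=c["world_from_camera"];z=c["z_map"];v,u=np.mgrid[0:400,0:640]
    P=np.stack([(u-K[0,2])/K[0,0]*z,-(v-K[1,2])/K[1,1]*z,-z],-1)
    return P@T[:3,:3].T+T[:3,3]
def ray(c,u,v,h):
    K=c["K"];T=c["world_from_camera"]
    d=T[:3,:3]@np.array([(u-K[0,2])/K[0,0],-(v-K[1,2])/K[1,1],-1]);o=T[:3,3]
    return o+d*(h-o[2])/d[2]
def pix(c,p):
    T=c["world_from_camera"];q=T[:3,:3].T@(np.array(p)-T[:3,3]);K=c["K"]
    return K[0,0]*q[0]/-q[2]+K[0,2],K[1,1]*-q[1]/-q[2]+K[1,2]
def circ(P,m):   # min enclosing circle of xy points
    q=P[m][:,:2];(x,y),rr=cv2.minEnclosingCircle((q*1000).astype(np.float32));return np.round([x,y,rr,len(q)],1),np.round(np.median(q,0)*1000,1)
E
python3 - <<'E'
import numpy as np,cv2
from h import *
for n,px in(("top",{"roll":(417,225),"cap":(318,236),"spin":(250,226),"guide":(219,217)}),("scene",{"roll":(394,204),"cap":(346,241),"spin":(294,255),"guide":(265,272)})):
    c=np.load(n+"0.npz");P=cloud(c)
    for k,(u,v) in px.items():
        W=np.zeros((400,640),bool);W[v-24:v+25,u-24:u+25]=1
        lo,hi={"roll":(.042,.06),"cap":(.034,.05),"spin":(.056,.095),"guide":(.038,.055)}[k]
        m=W&(P[...,2]>lo)&(P[...,2]<hi)
        print(n,k,circ(P,m),"z",np.round(np.percentile(P[m][:,2],[5,50,95])*1000,1))
        print("   bench z",np.round(np.median(P[W][:,2])*1000,1))
        if k=="spin":
            m=W&(abs(P[...,2]-.014)<.003);print("  platter",circ(P,m))
            m=W&(abs(P[...,2]-.008)<.003);print("  plate",cv2.minAreaRect((P[m][:,:2]*1000).astype(np.float32)))
E
```

```text
top roll (array([ 532.2, -238. ,   30.8,  292. ]), array([ 532.1, -237.2])) z [44.9 48.5 52. ]
   bench z -0.3
top cap (array([465.6,  44.2,  16.6, 101. ]), array([465.3,  43.6])) z [35.6 39.1 42.2]
   bench z -0.5
top spin (array([463.9, 241.7,  10.6,  53. ]), array([462.6, 239.4])) z [60.7 76.5 86.7]
   bench z 6.7
  platter (array([461.7, 250.6,  76.7, 602. ]), array([461.6, 239.1]))
  plate ((463.39459228515625, 255.2158203125), (109.66373443603516, 134.70166015625), 16.509042739868164)
top guide (array([468.2, 337.3,   8.5,  29. ]), array([467.9, 337. ])) z [43.4 46.9 49.4]
   bench z 0.8
scene roll (array([ 534.9, -236.2,   34.5,  139. ]), array([ 529.8, -235.4])) z [43.9 50.7 53.9]
   bench z 2.4
scene cap (array([497.5,   4.7,  67.7,  77. ]), array([467.9,  44.5])) z [35.5 41.5 48.3]
   bench z 2.0
scene spin (array([465.4, 245.2,  13.4,  76. ]), array([461.6, 247.5])) z [57.7 69.7 86.9]
   bench z 8.0
  platter (array([531.4, 216.3, 135.8, 461. ]), array([463.2, 244.7]))
  plate ((525.2066040039062, 200.13650512695312), (147.4990997314453, 272.99066162109375), 50.830692291259766)
scene guide (array([471.2, 339.1,  10.8,  27. ]), array([467.5, 338.3])) z [40.2 47.9 50.2]
   bench z 3.2
```

Careful with the scale: shifts go in shares of 0.6 m and turns go in shares of 120 degrees. That gives: -0.32 m is -0.5333, -0.28 m is -0.4667, 17.8 degrees is 0.1483.

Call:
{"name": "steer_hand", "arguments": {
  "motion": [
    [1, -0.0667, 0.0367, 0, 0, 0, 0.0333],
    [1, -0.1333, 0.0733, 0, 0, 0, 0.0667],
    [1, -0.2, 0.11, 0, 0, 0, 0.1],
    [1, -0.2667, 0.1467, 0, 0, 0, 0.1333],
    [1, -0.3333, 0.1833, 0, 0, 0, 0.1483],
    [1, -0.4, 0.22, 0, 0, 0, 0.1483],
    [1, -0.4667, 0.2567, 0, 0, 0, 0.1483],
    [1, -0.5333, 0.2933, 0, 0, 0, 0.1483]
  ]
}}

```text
refused: motion: the value is not of type 'object' (schema: type "object"). Nothing was moved.
```

I used the wrong layout. The manual says an object with one list for each field; once more.

Call:
{"name": "steer_hand", "arguments": {
  "motion": {"jaw": [1, 1, 1, 1, 1, 1, 1, 1], "x": [-0.0667, -0.1333, -0.2, -0.2667, -0.3333, -0.4, -0.4667, -0.5333], "y": [0.0367, 0.0733, 0.11, 0.1467, 0.1833, 0.22, 0.2567, 0.2933], "z": [0, 0, 0, 0, 0, 0, 0, 0], "ax": [0, 0, 0, 0, 0, 0, 0, 0], "ay": [0, 0, 0, 0, 0, 0, 0, 0], "az": [0.0333, 0.0667, 0.1, 0.1333, 0.1483, 0.1483, 0.1483, 0.1483]}
}}

```text
time_s: 0.9
tcp_pos: [0.4428, -0.3279, 0.241]
ee_rot: [[-1.0, -0.0, -0.0], [-0.0, 1.0, 0.0], [0.0, 0.0, -1.0]]
wrist_force: [1.0, -1.2, 0.4]
gripper_width: 1.003
gripper_force: 0.0
```

```bash
python3 -c "
from station import r, cams
import numpy as np
s=r.sense();p=s['tcp_pos'];R=np.array(s['ee_rot']);print(p,R.round(4).tolist(),R.T@(np.array([.532,-.2375,.2])-p))"
```

```text
[ 0.44280164 -0.32789595  0.24099147] [[-1.0, -0.0002, -0.0005], [-0.0002, 1.0, 0.0003], [0.0005, 0.0003, -1.0]] [-0.08923426  0.09036638  0.04097852]
```

To row units: 0.09 m is 0.15, -0.089 m is -0.1483.

Call:
{"name": "steer_hand", "arguments": {
  "motion": {"jaw": [1, 1, 1, 1, 1], "x": [-0.05, -0.1, -0.1333, -0.1483, -0.1483], "y": [0.05, 0.1, 0.1333, 0.15, 0.15], "z": [0.0167, 0.05, 0.0583, 0.0683, 0.0683], "ax": [0, 0, 0, 0, 0], "ay": [0, 0, 0, 0, 0], "az": [0, 0, 0, 0, 0]}
}}

```text
time_s: 1.4
tcp_pos: [0.5312, -0.2383, 0.1988]
ee_rot: [[-1.0, -0.002, -0.003], [-0.002, 1.0, 0.001], [0.003, 0.001, -1.0]]
wrist_force: [0.4, 0.2, 0.4]
gripper_width: 0.999
gripper_force: 0.0
```

```bash
python3 - <<'E'
from station import r, cams
import cv2,numpy as np
from h import *
c=cams.capture("wrist");cv2.imwrite("pics/w1.png",c["pixels"][...,::-1]);np.savez("w1.npz",**c)
P=cloud(c);m=(abs(P[...,2]-.05)<.006)&(np.hypot(P[...,0]-.532,P[...,1]+.2375)<.045);print(circ(P,m),np.median(P[m][:,2]));print(pix(c,(.532,-.2375,.05)),c["world_from_camera"].round(3).tolist())
E
```

```text
(array([ 533.6, -240.2,   31.1, 3264. ]), array([ 532.2, -239.4])) 0.048880843230164284
(np.float64(321.7410449824215), np.float64(194.8878607667262)) [[-0.003, -0.969, -0.248, 0.463], [1.0, -0.003, -0.002, -0.239], [0.001, -0.248, 0.969, 0.342], [0.0, 0.0, 0.0, 1.0]]
```

View pics/w1.png

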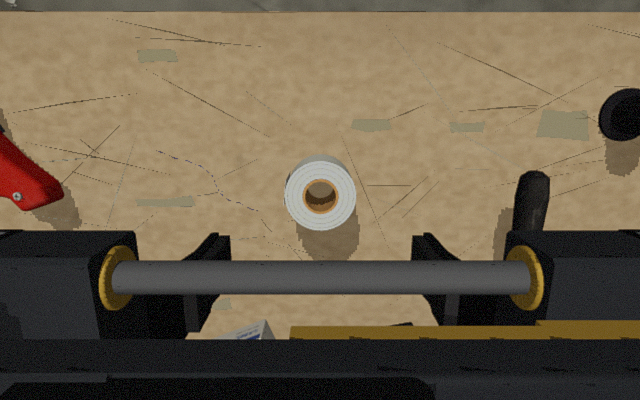

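The wrist view shows the roll's top centred at about (320,195), which puts it near (0.5325, -0.239). That agrees with the top view, so I'll descend and grasp.

To row units: 0.165 m is 0.275, 0.15 m is 0.25.

Call:
{"name": "steer_hand", "arguments": {
  "motion": {"jaw": [1, 1, 1, 1, 1, 1], "x": [-0.0017, -0.0017, -0.0017, -0.0017, -0.0017, -0.0017], "y": [0, 0, 0, 0, 0, 0], "z": [0.0667, 0.1333, 0.2, 0.25, 0.275, 0.275], "ax": [0, 0, 0, 0, 0, 0], "ay": [0, 0, 0, 0, 0, 0], "az": [0, 0, 0, 0, 0, 0]}
}}

```text
time_s: 2.05
tcp_pos: [0.5295, -0.2406, 0.0333]
ee_rot: [[-1.0, 0.002, -0.005], [0.002, 1.0, 0.001], [0.005, 0.001, -1.0]]
wrist_force: [0.2, 0.7, -0.5]
gripper_width: 0.999
gripper_force: 0.0
```

Call:
{"name": "steer_hand", "arguments": {
  "motion": {"jaw": [0.3, 0.3, 0.3, 0.3, 0.3, 0.3, 0.3, 0.3], "x": [0, 0, 0, 0, 0, 0, 0, 0], "y": [0, 0, 0, 0, 0, 0, 0, 0], "z": [0, 0, 0, 0, 0, 0, 0, 0], "ax": [0, 0, 0, 0, 0, 0, 0, 0], "ay": [0, 0, 0, 0, 0, 0, 0, 0], "az": [0, 0, 0, 0, 0, 0, 0, 0]}
}}

```text
time_s: 2.85
tcp_pos: [0.5324, -0.2396, 0.0362]
ee_rot: [[-1.0, -0.001, 0.001], [-0.001, 1.0, -0.0], [-0.001, -0.0, -1.0]]
wrist_force: [-1.8, 0.8, 5.7]
gripper_width: 0.686
gripper_force: 30.0
```

To row units: 0.22 m is 0.3667, -0.12 m is -0.2.

Call:
{"name": "steer_hand", "arguments": {
  "motion": {"jaw": [0.3, 0.3, 0.3, 0.3, 0.3, 0.3, 0.3, 0.3], "x": [0, 0, 0, 0.0167, 0.0333, 0.0333, 0.05, 0.05], "y": [0, 0, 0.0333, 0.1, 0.1667, 0.2333, 0.3, 0.3667], "z": [-0.0667, -0.1333, -0.2, -0.2167, -0.2167, -0.2167, -0.2167, -0.2167], "ax": [0, 0, 0, 0, 0, 0, 0, 0], "ay": [0, 0, 0, 0, 0, 0, 0, 0], "az": [0, 0, 0, 0, 0, 0, 0, 0]}
}}

```text
time_s: 3.65
tcp_pos: [0.5002, -0.0182, 0.1649]
ee_rot: [[-1.0, 0.0, -0.001], [0.0, 1.0, 0.0], [0.001, 0.0, -1.0]]
wrist_force: [0.5, 1.0, -0.9]
gripper_width: 0.687
gripper_force: 30.0
```

Call:
{"name": "steer_hand", "arguments": {
  "motion": {"jaw": [0.3, 0.3, 0.3, 0.3, 0.3, 0.3, 0.3, 0.3], "x": [0.0167, 0.0333, 0.05, 0.0667, 0.0667, 0.0667, 0.0667, 0.0667], "y": [0.0667, 0.1333, 0.2, 0.2667, 0.3333, 0.3667, 0.3667, 0.3667], "z": [0, 0, 0, 0, 0, 0, 0, 0], "ax": [0, 0, 0, 0, 0, 0, 0, 0], "ay": [0, 0, 0, 0, 0, 0, 0, 0], "az": [0, 0, 0, 0, 0, 0, 0, 0]}
}}

```text
time_s: 4.45
tcp_pos: [0.4613, 0.2002, 0.1646]
ee_rot: [[-1.0, -0.001, -0.001], [-0.001, 1.0, -0.001], [0.001, -0.001, -1.0]]
wrist_force: [0.0, -0.6, -1.8]
gripper_width: 0.69
gripper_force: 30.0
```

Call:
{"name": "steer_hand", "arguments": {
  "motion": {"jaw": [0.3, 0.3, 0.3, 0.3], "x": [0, 0, 0, 0], "y": [0.0667, 0.0667, 0.0667, 0.0667], "z": [0, 0, 0, 0], "ax": [0, 0, 0, 0], "ay": [0, 0, 0, 0], "az": [0, 0, 0, 0]}
}}

```text
time_s: 4.85
tcp_pos: [0.4616, 0.239, 0.165]
ee_rot: [[-1.0, 0.001, -0.001], [0.001, 1.0, -0.001], [0.001, -0.001, -1.0]]
wrist_force: [-0.7, 0.2, -1.5]
gripper_width: 0.686
gripper_force: 30.0
```

```bash
python3 - <<'E'
from station import r, cams
import cv2,numpy as np
from h import *
s=r.sense();print(s["tcp_pos"],s["gripper_force"],np.round(s["joints"],1))
L=[]
for n in("top","scene","wrist"):
    c=cams.capture(n);np.savez(n+"2.npz",**c)
    u,v=map(int,pix(c,s["tcp_pos"]));print(n,u,v)
    im=c["pixels"][...,::-1]
    if n!="wrist": im=cv2.resize(im[max(v-50,0):v+50,max(u-65,0):u+65],(400,300),interpolation=cv2.INTER_CUBIC)
    else: im=cv2.resize(im,(400,250))
    L.append(cv2.copyMakeBorder(im,0,300-im.shape[0],0,0,cv2.BORDER_CONSTANT))
cv2.imwrite("pics/c2.png",np.vstack([np.hstack(L[:2]),np.hstack([L[2],L[2]*0])]))
E
```

```text
[0.46162521 0.23896756 0.16495407] 29.99975225844537 [  45.3   16.   -20.5   -0.   -53.6 -135.3]
top 240 219
scene 293 218
wrist 320 271
```

View pics/c2.png

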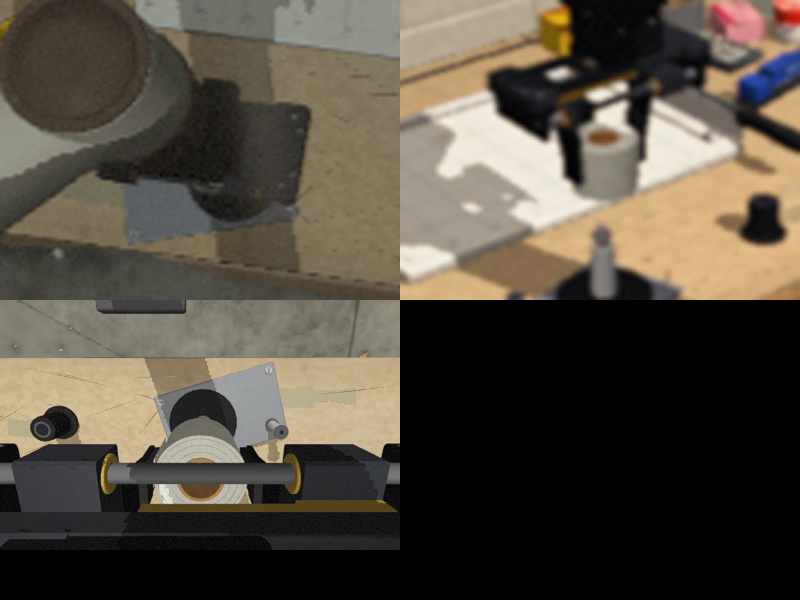

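The scene crop shows the roll held level above the spindle. In the wrist crop the roll hides the spindle, so I'll back off in +x to see both in one wrist image.

To row units: -0.07 m is -0.1167, -0.04 m is -0.0667.

Call:
{"name": "steer_hand", "arguments": {
  "motion": {"jaw": [0.3, 0.3, 0.3, 0.3, 0.3], "x": [-0.0667, -0.1167, -0.1167, -0.1167, -0.1167], "y": [0, 0, 0, 0, 0], "z": [0, 0, 0, 0, 0], "ax": [0, 0, 0, 0, 0], "ay": [0, 0, 0, 0, 0], "az": [0, 0, 0, 0, 0]}
}}

```text
time_s: 5.5
tcp_pos: [0.5311, 0.2398, 0.165]
ee_rot: [[-1.0, 0.0, -0.001], [0.0, 1.0, -0.001], [0.001, -0.001, -1.0]]
wrist_force: [0.1, -0.2, -1.0]
gripper_width: 0.686
gripper_force: 30.0
```

```bash
python3 - <<'E'
from station import r, cams
import cv2,numpy as np
from h import *
s=r.sense();print(s["tcp_pos"])
c=cams.capture("wrist");np.savez("w3.npz",**c);cv2.imwrite("pics/w3.png",c["pixels"][...,::-1])
P=cloud(c);z=P[...,2];d=np.hypot(P[...,0]-.4625,P[...,1]-.241)
for lo,hi in((.08,.09),(.062,.07)):
    m=(d<.03)&(z>lo)&(z<hi);print(lo,circ(P,m),np.median(z[m]))
m=(abs(z-.014)<.003)&(d<.06);print("platter",circ(P,m))
t=np.array(s["tcp_pos"]);m=(abs(z-t[2]-.014)<.006)&(np.hypot(P[...,0]-t[0],P[...,1]-t[1])<.04);print("roll",circ(P,m),np.median(z[m]))
print([pix(c,(.4625,.241,h)) for h in(.014,.066,.086)],pix(c,t+[0,0,.014]))
E
```

```text
[0.53105255 0.23979982 0.16501133]
0.08 (array([465.4, 242. ,   7.1, 392. ]), array([465.1, 242.1])) 0.08386394498632165
0.062 (array([465.3, 242. ,  11.1, 268. ]), array([463.3, 239.4])) 0.06517864155275668
platter (array([ 461.9,  235.1,   53.5, 9648. ]), array([462.6, 242.1]))
roll (array([ 519.8,  239.8,   38.3, 8750. ]), array([518.4, 239.3])) 0.177593944056058
[(np.float64(322.517113067845), np.float64(108.8288074267167)), (np.float64(322.899089161106), np.float64(108.70603373000306)), (np.float64(323.093719925612), np.float64(108.64347604936764))] (np.float64(321.1554673863327), np.float64(287.59903167876433))
```

View pics/w3.png

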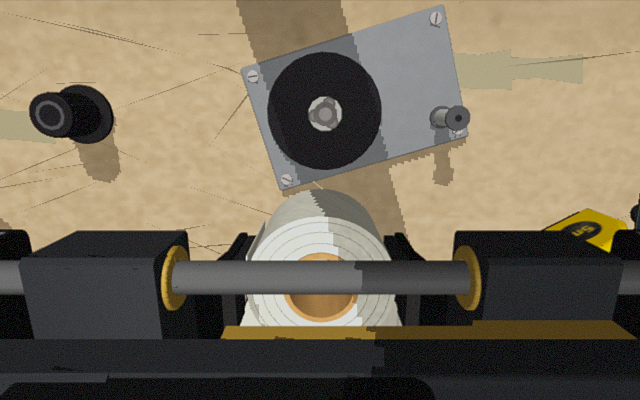

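Wrist view: spindle top at (325,113), platter centred at (324,111), roll core hole centred at (321,287). The hole matches the projected TCP, so the roll is centred in the grip. The spindle works out at about (0.465, 0.242).

To row units: 0.066 m is 0.11, 0.05 m is 0.0833.

Call:
{"name": "steer_hand", "arguments": {
  "motion": {"jaw": [0.3, 0.3, 0.3, 0.3, 0.3, 0.3, 0.3, 0.3], "x": [0.05, 0.1, 0.11, 0.11, 0.11, 0.11, 0.11, 0.11], "y": [0.0033, 0.0033, 0.0033, 0.0033, 0.0033, 0.0033, 0.0033, 0.0033], "z": [0, 0, 0, 0, 0.0333, 0.0667, 0.0833, 0.0833], "ax": [0, 0, 0, 0, 0, 0, 0, 0], "ay": [0, 0, 0, 0, 0, 0, 0, 0], "az": [0, 0, 0, 0, 0, 0, 0, 0]}
}}

```text
time_s: 6.35
tcp_pos: [0.4658, 0.2419, 0.1139]
ee_rot: [[-1.0, 0.0, -0.002], [0.0, 1.0, -0.002], [0.002, -0.002, -1.0]]
wrist_force: [0.8, 0.5, -0.4]
gripper_width: 0.685
gripper_force: 30.0
```

Call:
{"name": "steer_hand", "arguments": {
  "motion": {"jaw": [0.3, 0.3, 0.3, 0.3, 0.3, 0.3], "x": [0, 0, 0, 0, 0, 0], "y": [0, 0, 0, 0, 0, 0], "z": [0.0083, 0.0167, 0.025, 0.03, 0.03, 0.03], "ax": [0, 0, 0, 0, 0, 0], "ay": [0, 0, 0, 0, 0, 0], "az": [0, 0, 0, 0, 0, 0]}
}}

```text
time_s: 6.95
tcp_pos: [0.466, 0.2425, 0.0974]
ee_rot: [[-1.0, -0.0, 0.0], [-0.0, 1.0, 0.0], [-0.0, 0.0, -1.0]]
wrist_force: [1.2, 0.8, -1.0]
gripper_width: 0.691
gripper_force: 30.0
```

The roll is already below the shoulder with no contact force, so I'll keep lowering.

Call:
{"name": "steer_hand", "arguments": {
  "motion": {"jaw": [0.3, 0.3, 0.3, 0.3, 0.3, 0.3, 0.3, 0.3], "x": [0, 0, 0, 0, 0, 0, 0, 0], "y": [0, 0, 0, 0, 0, 0, 0, 0], "z": [0.0167, 0.0333, 0.05, 0.0633, 0.0733, 0.075, 0.075, 0.075], "ax": [0, 0, 0, 0, 0, 0, 0, 0], "ay": [0, 0, 0, 0, 0, 0, 0, 0], "az": [0, 0, 0, 0, 0, 0, 0, 0]}
}}

```text
time_s: 7.75
tcp_pos: [0.4662, 0.2426, 0.0526]
ee_rot: [[-1.0, -0.0, 0.001], [-0.0, 1.0, 0.0], [-0.001, 0.0, -1.0]]
wrist_force: [-0.5, -0.3, -1.5]
gripper_width: 0.689
gripper_force: 30.0
```

Next I'll release the roll, rise clear, back off in +x and look.

To row units: 0.002 m is 0.0033.

Call:
{"name": "steer_hand", "arguments": {
  "motion": {"jaw": [0.3, 0.3, 1, 1, 1, 1, 1, 1], "x": [0, 0, 0, 0, 0, 0, 0, 0], "y": [0, 0, 0, 0, 0, 0, 0, 0], "z": [0.0033, 0.0033, 0.0033, 0.0033, 0.0033, 0.0033, 0.0033, 0.0033], "ax": [0, 0, 0, 0, 0, 0, 0, 0], "ay": [0, 0, 0, 0, 0, 0, 0, 0], "az": [0, 0, 0, 0, 0, 0, 0, 0]}
}}

```text
time_s: 8.55
tcp_pos: [0.466, 0.2424, 0.0503]
ee_rot: [[-1.0, -0.0, 0.0], [-0.0, 1.0, 0.0], [-0.0, 0.0, -1.0]]
wrist_force: [-0.1, 0.4, -0.7]
gripper_width: 0.996
gripper_force: 0.0
```

Call:
{"name": "steer_hand", "arguments": {
  "motion": {"jaw": [1, 1, 1, 1, 1, 1, 1, 1], "x": [0, 0, 0, -0.05, -0.1, -0.1167, -0.1167, -0.1167], "y": [0, 0, 0, 0, 0, 0, 0, 0], "z": [-0.05, -0.1167, -0.1833, -0.2333, -0.2333, -0.2333, -0.2333, -0.2333], "ax": [0, 0, 0, 0, 0, 0, 0, 0], "ay": [0, 0, 0, 0, 0, 0, 0, 0], "az": [0, 0, 0, 0, 0, 0, 0, 0]}
}}

```text
time_s: 9.35
tcp_pos: [0.5347, 0.2418, 0.189]
ee_rot: [[-1.0, 0.0, -0.003], [0.0, 1.0, -0.002], [0.003, -0.002, -1.0]]
wrist_force: [0.2, -0.1, -0.5]
gripper_width: 1.0
gripper_force: 0.0
```

```bash
python3 - <<'E'
from station import r, cams
import cv2,numpy as np
from h import *
s=r.sense();print(s["tcp_pos"])
c=cams.capture("wrist");np.savez("w4.npz",**c);cv2.imwrite("pics/w4.png",c["pixels"][...,::-1])
P=cloud(c);z=P[...,2];d=np.hypot(P[...,0]-.465,P[...,1]-.242)
for k,lo,hi in(("stud",.08,.09),("roll",.059,.069)):
    m=(d<.045)&(z>lo)&(z<hi);print(k,circ(P,m),np.median(z[m]))
d=np.hypot(P[...,0]-.4655,P[...,1]-.044);m=(d<.03)&(abs(z-.04)<.005);print("cap",circ(P,m),np.median(z[m]))
E
```

```text
[0.53470169 0.24181719 0.18896687]
stud (array([465.3, 242. ,   7.2, 324. ]), array([465.5, 242.3])) 0.0836546593604381
roll (array([ 466.9,  241. ,   31.1, 4741. ]), array([465.4, 241.6])) 0.06286683651329211
cap (array([ 467.2,   42.9,   16.7, 1416. ]), array([466.9,  43.9])) 0.03904873833882913
```

View pics/w4.png

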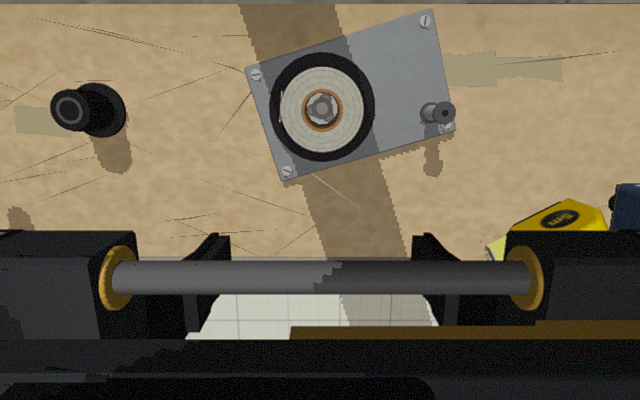

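The roll lies flat and concentric round the spindle at (322,108). The cap's top is at (70,107), about (0.467, 0.0435), which matches the top view. I'll go to the cap.

To row units: -0.198 m is -0.33, -0.19 m is -0.3167.

Call:
{"name": "steer_hand", "arguments": {
  "motion": {"jaw": [1, 1, 1, 1, 1, 1, 1, 1], "x": [0.0333, 0.0667, 0.1, 0.1133, 0.1133, 0.1133, 0.1133, 0.1133], "y": [-0.0667, -0.1333, -0.2, -0.2667, -0.3167, -0.33, -0.33, -0.33], "z": [0, 0, 0, 0, 0, 0, 0.0333, 0.0667], "ax": [0, 0, 0, 0, 0, 0, 0, 0], "ay": [0, 0, 0, 0, 0, 0, 0, 0], "az": [0, 0, 0, 0, 0, 0, 0, 0]}
}}

```text
time_s: 10.2
tcp_pos: [0.4679, 0.0447, 0.1503]
ee_rot: [[-1.0, -0.0, 0.002], [-0.0, 1.0, 0.001], [-0.002, 0.001, -1.0]]
wrist_force: [0.1, 0.9, -0.2]
gripper_width: 1.005
gripper_force: 0.0
```

Call:
{"name": "steer_hand", "arguments": {
  "motion": {"jaw": [1, 1, 1, 1, 1, 1, 1], "x": [0, 0, 0, 0, 0, 0, 0], "y": [0, 0, 0, 0, 0, 0, 0], "z": [0.05, 0.1, 0.15, 0.1833, 0.2, 0.2, 0.2], "ax": [0, 0, 0, 0, 0, 0, 0], "ay": [0, 0, 0, 0, 0, 0, 0], "az": [0, 0, 0, 0, 0, 0, 0]}
}}

```text
time_s: 10.9
tcp_pos: [0.4685, 0.045, 0.0308]
ee_rot: [[-1.0, -0.001, 0.001], [-0.001, 1.0, 0.0], [-0.001, 0.0, -1.0]]
wrist_force: [-0.1, 0.2, -0.7]
gripper_width: 1.001
gripper_force: 0.0
```

To row units: -0.001 m is -0.0017.

Call:
{"name": "steer_hand", "arguments": {
  "motion": {"jaw": [1, 0, 0, 0, 0, 0, 0, 0], "x": [0.0017, 0.0017, 0.0017, 0.0017, 0.0017, 0.0017, 0.0017, 0.0017], "y": [-0.0017, -0.0017, -0.0017, -0.0017, -0.0017, -0.0017, -0.0017, -0.0017], "z": [0, 0, 0, 0, 0, 0, 0, 0], "ax": [0, 0, 0, 0, 0, 0, 0, 0], "ay": [0, 0, 0, 0, 0, 0, 0, 0], "az": [0, 0, 0, 0, 0, 0, 0, 0]}
}}

```text
time_s: 11.7
tcp_pos: [0.4669, 0.0434, 0.0302]
ee_rot: [[-1.0, -0.0, -0.0], [-0.0, 1.0, -0.0], [0.0, -0.0, -1.0]]
wrist_force: [-0.4, 0.3, -1.0]
gripper_width: 0.449
gripper_force: 0.0
```

Call:
{"name": "steer_hand", "arguments": {
  "motion": {"jaw": [0, 0, 0, 0], "x": [0, 0, 0, 0], "y": [0, 0, 0, 0], "z": [0, 0, 0, 0], "ax": [0, 0, 0, 0], "ay": [0, 0, 0, 0], "az": [0, 0, 0, 0]}
}}

```text
time_s: 12.1
tcp_pos: [0.4669, 0.0434, 0.0302]
ee_rot: [[-1.0, -0.0, -0.0], [-0.0, 1.0, -0.0], [0.0, -0.0, -1.0]]
wrist_force: [0.1, -0.5, -0.3]
gripper_width: 0.374
gripper_force: 30.0
```

To row units: 0.19 m is 0.3167, -0.12 m is -0.2.

Call:
{"name": "steer_hand", "arguments": {
  "motion": {"jaw": [0, 0, 0, 0, 0, 0, 0, 0], "x": [0, 0, 0, -0.0333, -0.0667, -0.1, -0.1133, -0.1133], "y": [0, 0, 0, 0.0667, 0.1333, 0.2, 0.2667, 0.3167], "z": [-0.0667, -0.1333, -0.2, -0.2167, -0.2167, -0.2167, -0.2167, -0.2167], "ax": [0, 0, 0, 0, 0, 0, 0, 0], "ay": [0, 0, 0, 0, 0, 0, 0, 0], "az": [0, 0, 0, 0, 0, 0, 0, 0]}
}}

```text
time_s: 12.9
tcp_pos: [0.5357, 0.2357, 0.1598]
ee_rot: [[-1.0, -0.0, 0.0], [-0.0, 1.0, 0.0], [-0.0, 0.0, -1.0]]
wrist_force: [0.1, -0.1, -0.7]
gripper_width: 0.374
gripper_force: 30.0
```

Call:
{"name": "steer_hand", "arguments": {
  "motion": {"jaw": [0, 0, 0, 0, 0], "x": [0, 0, 0, 0, 0], "y": [0.0133, 0.0133, 0.0133, 0.0133, 0.0133], "z": [0, 0, 0, 0, 0], "ax": [0, 0, 0, 0, 0], "ay": [0, 0, 0, 0, 0], "az": [0, 0, 0, 0, 0]}
}}

```text
time_s: 13.4
tcp_pos: [0.5349, 0.2402, 0.1605]
ee_rot: [[-1.0, 0.001, -0.0], [0.001, 1.0, -0.0], [0.0, -0.0, -1.0]]
wrist_force: [-0.8, -0.8, -0.1]
gripper_width: 0.373
gripper_force: 30.0
```

```bash
python3 - <<'E'
from station import r, cams
import cv2,numpy as np
from h import *
s=r.sense();t=np.array(s["tcp_pos"]);print(t)
c=cams.capture("wrist");cv2.imwrite("pics/w5.png",c["pixels"][...,::-1])
P=cloud(c);z=P[...,2];d=np.hypot(P[...,0]-.465,P[...,1]-.242)
for k,lo,hi in(("stud",.08,.09),("roll",.059,.069)):
    m=(d<.045)&(z>lo)&(z<hi);print(k,circ(P,m),np.median(z[m]))
m=(np.hypot(P[...,0]-t[0],P[...,1]-t[1])<.03)&(abs(z-t[2]-.01)<.006);print("cap",circ(P,m));print(pix(c,t+[0,0,.01]))
E
```

```text
[0.53489997 0.24022315 0.16046124]
stud (array([465.3, 242. ,   7.2, 419. ]), array([465.5, 242.1])) 0.08359245655079764
roll (array([ 467. ,  240.9,   31.2, 5949. ]), array([464.8, 241.6])) 0.06284613948221884
cap (array([ 523.5,  240. ,   27.2, 2547. ]), array([524.8, 239.8]))
(np.float64(321.0930754801332), np.float64(282.91678054259967))
```

View pics/w5.png

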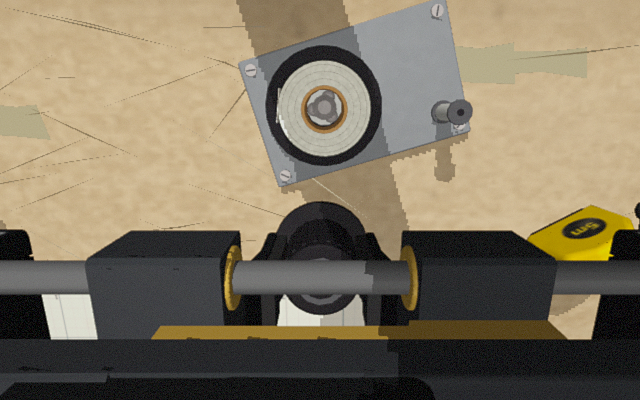

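The cap's top ring is at about (322,283), which is the projected TCP, so it sits centred in the grip. The stud is at (324,107), or (0.4653, 0.242). I'll move over it.

To row units: 0.0695 m is 0.1158, 0.035 m is 0.0583.

Call:
{"name": "steer_hand", "arguments": {
  "motion": {"jaw": [0, 0, 0, 0, 0, 0, 0, 0], "x": [0.05, 0.1, 0.1158, 0.1158, 0.1158, 0.1158, 0.1158, 0.1158], "y": [0.0033, 0.0033, 0.0033, 0.0033, 0.0033, 0.0033, 0.0033, 0.0033], "z": [0, 0, 0, 0, 0.0333, 0.0583, 0.0583, 0.0583], "ax": [0, 0, 0, 0, 0, 0, 0, 0], "ay": [0, 0, 0, 0, 0, 0, 0, 0], "az": [0, 0, 0, 0, 0, 0, 0, 0]}
}}

```text
time_s: 14.25
tcp_pos: [0.4665, 0.2435, 0.1255]
ee_rot: [[-1.0, 0.0, 0.001], [0.0, 1.0, -0.0], [-0.001, -0.0, -1.0]]
wrist_force: [0.1, 0.2, -0.5]
gripper_width: 0.376
gripper_force: 30.0
```

Call:
{"name": "steer_hand", "arguments": {
  "motion": {"jaw": [0, 0], "x": [0, 0], "y": [0, 0], "z": [0, 0], "ax": [0, 0], "ay": [0, 0], "az": [0, 0]}
}}

```text
time_s: 14.45
tcp_pos: [0.4661, 0.2438, 0.1261]
ee_rot: [[-1.0, -0.0, 0.001], [-0.0, 1.0, 0.001], [-0.001, 0.001, -1.0]]
wrist_force: [-0.0, -0.3, -1.4]
gripper_width: 0.371
gripper_force: 30.0
```

To row units: 0.017 m is 0.0283, 0.014 m is 0.0233.

Call:
{"name": "steer_hand", "arguments": {
  "motion": {"jaw": [0, 0, 0, 0, 0, 0, 0, 0], "x": [0.0008, 0.0008, 0.0008, 0.0008, 0.0008, 0.0008, 0.0008, 0.0008], "y": [-0.0025, -0.0025, -0.0025, -0.0025, -0.0025, -0.0025, -0.0025, -0.0025], "z": [0, 0, 0.0083, 0.0167, 0.0233, 0.0283, 0.0283, 0.0283], "ax": [0, 0, 0, 0, 0, 0, 0, 0], "ay": [0, 0, 0, 0, 0, 0, 0, 0], "az": [0, 0, 0, 0, 0, 0, 0, 0]}
}}

```text
time_s: 15.25
tcp_pos: [0.4654, 0.2423, 0.1085]
ee_rot: [[-1.0, -0.0, 0.001], [-0.0, 1.0, 0.001], [-0.001, 0.001, -1.0]]
wrist_force: [1.5, 0.9, 1.0]
gripper_width: 0.372
gripper_force: 30.0
```

Call:
{"name": "steer_hand", "arguments": {
  "motion": {"jaw": [0, 0, 0, 0, 0], "x": [0, 0, 0, 0, 0], "y": [0, 0, 0, 0, 0], "z": [0.0017, 0.0033, 0.005, 0.005, 0.005], "ax": [0, 0, 0, 0, 0], "ay": [0, 0, 0, 0, 0], "az": [0, 0, 0, 0, 0]}
}}

```text
time_s: 15.75
tcp_pos: [0.4659, 0.2424, 0.1075]
ee_rot: [[-1.0, -0.001, 0.003], [-0.001, 1.0, 0.001], [-0.003, 0.001, -1.0]]
wrist_force: [-1.5, -0.9, 11.5]
gripper_width: 0.375
gripper_force: 30.0
```

There's 11.5 N with the underside about 12 mm above the shoulder, which is the balls. I'll push on.

To row units: 0.002 m is 0.0033, 0.001 m is 0.0017.

Call:
{"name": "steer_hand", "arguments": {
  "motion": {"jaw": [0, 0, 0, 0], "x": [0, 0, 0, 0], "y": [0, 0, 0, 0], "z": [0.0017, 0.0033, 0.0033, 0.0033], "ax": [0, 0, 0, 0], "ay": [0, 0, 0, 0], "az": [0, 0, 0, 0]}
}}

```text
time_s: 16.15
tcp_pos: [0.4656, 0.2424, 0.1047]
ee_rot: [[-1.0, -0.001, 0.002], [-0.001, 1.0, 0.002], [-0.002, 0.002, -1.0]]
wrist_force: [-0.2, 0.3, 3.4]
gripper_width: 0.373
gripper_force: 30.0
```

Call:
{"name": "steer_hand", "arguments": {
  "motion": {"jaw": [0, 0, 0, 0], "x": [0, 0, 0, 0], "y": [0, 0, 0, 0], "z": [0.0017, 0.0033, 0.005, 0.005], "ax": [0, 0, 0, 0], "ay": [0, 0, 0, 0], "az": [0, 0, 0, 0]}
}}

```text
time_s: 16.55
tcp_pos: [0.4647, 0.2418, 0.0985]
ee_rot: [[-1.0, 0.001, -0.001], [0.001, 1.0, -0.0], [0.001, -0.0, -1.0]]
wrist_force: [5.7, 2.3, -11.4]
gripper_width: 0.371
gripper_force: 30.0
```

It has snapped and is drawing the cap down. I'll press on to the shoulder.

To row units: 0.003 m is 0.005, 0.002 m is 0.0033.

Call:
{"name": "steer_hand", "arguments": {
  "motion": {"jaw": [0, 0, 0, 0, 0], "x": [0, 0, 0, 0, 0], "y": [0, 0, 0, 0, 0], "z": [0.0017, 0.0033, 0.005, 0.005, 0.005], "ax": [0, 0, 0, 0, 0], "ay": [0, 0, 0, 0, 0], "az": [0, 0, 0, 0, 0]}
}}

```text
time_s: 17.05
tcp_pos: [0.4647, 0.2418, 0.0972]
ee_rot: [[-1.0, 0.0, -0.0], [0.0, 1.0, -0.0], [0.0, -0.0, -1.0]]
wrist_force: [1.9, 1.5, -5.2]
gripper_width: 0.374
gripper_force: 30.0
```

Call:
{"name": "steer_hand", "arguments": {
  "motion": {"jaw": [0, 0, 0, 0], "x": [0, 0, 0, 0], "y": [0, 0, 0, 0], "z": [0.0017, 0.0033, 0.0033, 0.0033], "ax": [0, 0, 0, 0], "ay": [0, 0, 0, 0], "az": [0, 0, 0, 0]}
}}

```text
time_s: 17.45
tcp_pos: [0.4646, 0.2415, 0.0962]
ee_rot: [[-1.0, -0.0, -0.0], [-0.0, 1.0, -0.001], [0.0, -0.001, -1.0]]
wrist_force: [-2.2, -1.0, 5.6]
gripper_width: 0.374
gripper_force: 30.0
```

To row units: 0.002 m is 0.0033, 0.001 m is 0.0017.

Call:
{"name": "steer_hand", "arguments": {
  "motion": {"jaw": [0, 0, 0, 0, 0, 0], "x": [0, 0, 0, 0, 0, 0], "y": [0, 0, 0, 0, 0, 0], "z": [0.0017, 0.0033, 0.0033, 0.0033, 0.0033, 0.0033], "ax": [0, 0, 0, 0, 0, 0], "ay": [0, 0, 0, 0, 0, 0], "az": [0, 0, 0, 0, 0, 0]}
}}

```text
time_s: 18.05
tcp_pos: [0.4647, 0.2416, 0.096]
ee_rot: [[-1.0, -0.001, 0.0], [-0.001, 1.0, -0.001], [-0.0, -0.001, -1.0]]
wrist_force: [-5.6, -1.4, 16.9]
gripper_width: 0.371
gripper_force: 30.0
```

```bash
python3 - <<'E'
from station import r, cams
import cv2,numpy as np
from h import *
c=cams.capture("scene");P=cloud(c);z=P[...,2];d=np.hypot(P[...,0]-.464,P[...,1]-.242)
u,v=map(int,pix(c,(.465,.242,.07)));cv2.imwrite("pics/s6.png",cv2.resize(c["pixels"][v-45:v+45,u-60:u+60,::-1],(800,600),interpolation=cv2.INTER_CUBIC))
E
```

```text
(no output)
```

View pics/s6.png

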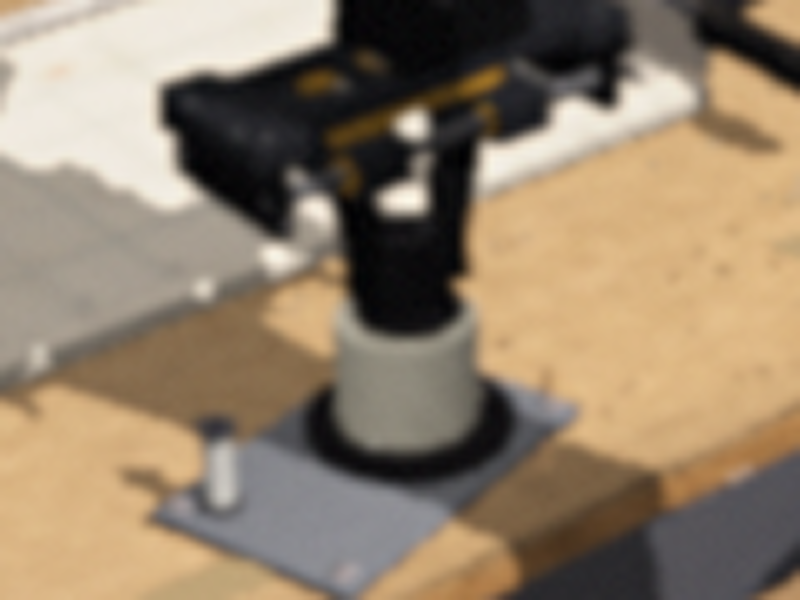

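The cap sits home just above the roll (flange at about (405,320)), the roll is flat on the platter, and the arm is pressing with about 17 N. I'll hold briefly, then hand in.

Call:
{"name": "steer_hand", "arguments": {
  "motion": {"jaw": [0, 0, 0], "x": [0, 0, 0], "y": [0, 0, 0], "z": [0, 0, 0], "ax": [0, 0, 0], "ay": [0, 0, 0], "az": [0, 0, 0]}
}}

```text
time_s: 18.4
tcp_pos: [0.4647, 0.2416, 0.096]
ee_rot: [[-1.0, -0.001, 0.0], [-0.001, 1.0, -0.001], [-0.0, -0.001, -1.0]]
wrist_force: [-4.7, -1.3, 17.1]
gripper_width: 0.371
gripper_force: 30.0
```

```bash
python3 -c "
from station import r, cams
print(r.finish_job())"
```

```text
the job is handed in; nothing more can be done
None
```

The roll lies flat on the platter, and the cap has clicked over the spring balls and sits on the shoulder; I handed the job in at about 18.4 s, still gripping the knob and pressing down with about 17 N, but no verdict came back.

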